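# Bring the measuring stick out through the birdhouse's clean-out opening

## Task

A boxwood measuring stick has been left inside the white birdhouse that lies on its back on the turntable, and it is longer than the clean-out opening in the front. Bring it out through the opening without forcing it against the house or leaning hard on the house, leave everything else on the bench where it is, and finish still holding the stick in the gripper, motionless over the birdhouse and well clear above it, roof edges included.

Things in the scene. Friction and masses are not known exactly. Their poses are not given: they have to be found in the camera images.
- birdhouse: Fixed: locked round birch turntable (400 mm across, 12 thick, on the bench) carrying a white pine birdhouse that lies on its back, front up. Origin: centre of the turntable's underside; z up, x along the house towards its roof (gable) end, y across. Inside, in this frame, mm: x -140 to 140, y -80 to 80, floor (the back board) at z = 22; walls 10 thick up to z = 96
- opening (a point): Centre of the clean-out opening in the front, at x = -31, z = 96 mm of the birdhouse, same axes. The opening runs x -107 to 45 and y -80 to 80 mm of the birdhouse (152 x 160 mm)
- rail (a point): Middle of the opening's edge at the floor end (birdhouse x = -107, z = 96 mm): edge of the rail, a 10 mm board (underside z = 86) that covers the inside from x = -140 to -107
- front_board (a point): Middle of the opening's edge at the roof end (birdhouse x = 45, z = 96 mm): edge of the front board, 10 mm thick (underside z = 86), which covers the inside from x = 45 to 140 and has the dark entrance hole; a 6 mm peg stands on it at x = 70
- roof (a point): Top of the ridge of the two brown roof boards at the gable end; they span birdhouse x 124 to 255, y -125 to 125 mm and rise to z = 112 mm, the highest part of the house
- stick: Loose square boxwood stick with brass ends, 230 x 18 x 18 mm, 45 to 91 g, flat on the back board, within 0.1 rad of the house's x, both ends hidden: floor end 6 to 24 mm under the rail, roof end 54 to 72 mm under the front board. Slid towards the roof end its floor end clears the rail by up to 17 mm. Origin: centre of its underside; x along it to the house's roof end
- stick_roof_end (a point): centre of the stick's end face on the house's roof side
- stick_floor_end (a point): centre of the stick's other end face
- finial_a: copper acorn-shaped finial, 32 mm across, 52 mm high, standing on the turntable beside the house (+y side); origin under its centre; leave alone
- finial_b: the other finial, alike, on the -y side; leave alone
- drill: black battery drill lying on its side, about 230 x 205 x 65 mm, to the left of the turntable; leave alone
- guard_plate: stainless steel entrance guard plate, 70 x 70 x 4 mm with a 32 mm hole, flat on the bench to the right; leave alone
- gauge: boxwood marking gauge with a brass thumbscrew, 230 x 60 x 74 mm, on the bench to the right; leave alone
- glue: white glue bottle, 56 mm across, 150 mm high, on the bench to the left; leave alone
- screws: glass jar of screws, 66 mm across, 80 mm high, on the bench to the left; leave alone
Things that resemble listed ones, but are neither listed nor needed, are in the scene too. There is more than one size of the stick; the one meant has the size given above.

How it is judged:
By the outcome, as a careful person would: the job done as asked, in the order asked, and still so for the second after the job is handed in, while the arm keeps its last pose, push and grip.
It also fails if it takes over 45 s, if anything falls off the work surface, if the arm or the gripper's body presses on something with over 40 N, if the wrist force passes 120 N, or if a joint passes its speed limit or range.

## Robot

A 6-joint arm with a two-finger parallel gripper is mounted at the origin on the work surface. World frame = base frame: x ahead of the robot, y to its left, z up, the work surface at z = 0. Lengths are in mm, angles in rad, forces in N, time in s.
With the tool pointing down it reaches from about 250 to 725 mm from the base axis. Payload 9.7 kg.
Tool frame: the origin (TCP) lies at the centre of the arm's flange, where the gripper is bolted on; the fingertips stand 173 mm ahead of it and the grasp point (between the pads) lies 155 mm ahead of it (tcp_to_grasp is the distance from the TCP to the grasp point, in mm); y points along the fingers, z is the direction in which the jaws open and shut, and the axes are right-handed (so a half turn about y gives the same grasp; the last joint's range is limited). The gripper opens to 85 mm and grips with 20 to 120 N. Pads are 22 mm wide; open, the fingers measure 114 mm over their backs; the gripper's body (76 mm by 85 mm) begins 54 mm behind the grasp point. The pads swing forward as they close: fully open they stand 13 mm farther back than shut.
Start: joints at [1.267, 0.087, 0.176, 1.66, 0, 1.571], TCP at [164.529, 524.812, 404.684] pointing down, gripper open.
Joint ranges: [-3.13, 3.13], [-0.85, 1.81], [-1.15, 1.24], [-2.2, 2.28], [-1.44, 1.52], [-3.14, 3.14]. Speed limits (rad/s): [2.22, 2.22, 2.57, 3.14, 3.14, 3.14].

## Interface

Orientations are given as a 3x3 rotation matrix whose columns are the frame's x, y, z axes.
In Python, from station import read_state, get_image, hand_in, tcp_to_grasp gives the robot as it stands.
- The arm moves only by the tool send_rows, never from a script. Its argument "rows" is a list that holds one entry, the list of rows, each a list of 7 numbers: the opening, from 0 (shut) to 1 (fully open), then the shift along the world's x, y, z in mm, then the turn, a rotation vector about the world's x, y, z in degrees. In form: [[[grip, x, y, z, ax, ay, az], ...]]. A call has 1 to 8 rows; each row is the pose to reach, as a shift and turn from the pose measured when the call began; what a row does not reach only later rows make up. A row lasts 1/8 s, in which the tool goes at most 62.5 mm and 10.7 degrees, less where a joint would pass 70% of its speed; a pose out of reach is approached as far as the arm can. A call with a gripper value outside its range is refused whole. The fingers move at their own pace and stop on an object; "squeeze" is the grip in N (left out, the last holds). Time passes only in rows, so rows that repeat a pose let the fingers close. It gives the time, the measured TCP pose, the force and the opening at its end, in the units of the state.
- read_state(): the state, without advancing time (a new reading comes with each control period).
- get_image(name): name is "scene" or "top"; returns a dict with "pixels" (384x512x3 uint8, blue, green, red), "fx", "fy", "cx", "cy" (pixels), "k1" (the pictures are not rectified: a ray, as slopes to the right and down, at radius r is drawn at 1 + k1 r^2 times it, then the intrinsics apply), "rvec" (rotation vector, rad) and "tvec" (3), from world to camera coordinates, as OpenCV has them. Camera axes: x right, y down, z forward; pixel columns grow to the right and rows downward; lengths in mm; the calibration is good to about 2 mm. A picture is of the moment at which its call begins. There is no depth.
- hand_in(): hands the job in, once; it reports no verdict.
The state is a dict: "clock": time; "joint_pos": joint angles; "qd": joint speeds; "tau": joint torques, N m; "position": TCP position; "orientation": TCP orientation; "contact_force": force on the tool from outside, world axes, zero at the start; "wrist_torque": the same for the moment, N m; "finger_gap": finger opening in mm.
Only numpy, scipy, OpenCV 4.12 (cv2) and the standard library are available. Lean on these libraries where they do the work, as an engineer would, in place of code of your own. Each camera call takes 0.05 s, during which the arm holds its last target. There are 200 camera calls.

## Working session

There is one attempt and no reset: what is moved stays moved. The work goes in short steps, Python scripts to look and compute and a tool call to move; the robot and the scene stay as the last step left them, time stands still between calls to the robot, and variables do not carry over. Pictures are saved under pics/ and viewed, about 8 in all and at most 12, crops included, and the job is handed in when it is done.

Besides the shell and the picture viewer there is one more tool, called after "Call:" by a JSON object that holds its "name" and its "arguments". send_rows: Moves the arm, as the interface text tells. Its arguments: {"type":"object","properties":{"rows":{"type":"array","items":{"type":"array","items":{"type":"array","items":{"type":"number"}}}},"squeeze":{"type":"number"}},"required":["rows"]}

```bash
mkdir -p pics; ls; cat > h.py <<'E'
import numpy as np, cv2
from station import read_state, get_image, hand_in, tcp_to_grasp
def cam(im):
    R=cv2.Rodrigues(np.array(im["rvec"],float))[0]; t=np.array(im["tvec"],float).ravel(); return R,t
def ray(im,u,v):
    R,t=cam(im); K=np.array([[im["fx"],0,im["cx"]],[0,im["fy"],im["cy"]],[0,0,1.]])
    p=cv2.undistortPoints(np.array([[[u,v]]],float),K,np.array([im["k1"],0,0,0.]))[0,0]
    return -R.T@t, R.T@np.array([p[0],p[1],1.])
def onz(im,u,v,z):
    c,d=ray(im,u,v); return c+d*(z-c[2])/d[2]
def proj(im,P):
    K=np.array([[im["fx"],0,im["cx"]],[0,im["fy"],im["cy"]],[0,0,1.]])
    return cv2.projectPoints(np.array(P,float).reshape(-1,1,3),np.array(im["rvec"],float),np.array(im["tvec"],float),K,np.array([im["k1"],0,0,0.]))[0][:,0]
E
python3 - <<'E'
from h import *
import pickle
for n in("scene","top"):
    im=get_image(n); pickle.dump(im,open(n+"0.pkl","wb")); cv2.imwrite(f"pics/{n}0.png",cv2.resize(im["pixels"],(800,600),interpolation=cv2.INTER_CUBIC))
    R,t=cam(im); print(n,-R.T@t,im["fx"],im["k1"])
print(read_state(),tcp_to_grasp)
E
```

```text
pics
scene [1058.00159026  953.51308295  776.862074  ] 424.4279274714559 -0.08208054080110248
top [ 258.80431063   80.41702494 1271.28588787] 361.51966348693423 -0.010340862380717965
{'clock': 0.1, 'joint_pos': array([1.26693571e+00, 8.73920496e-02, 1.75241211e-01, 1.65975498e+00,
       1.12395315e-05, 1.57077079e+00]), 'qd': array([ 0.00097792, -0.00065142,  0.00184129,  0.00250165,  0.00082173,
        0.00283106]), 'tau': array([-3.51064991e-04, -5.21560085e+01,  4.65654659e+01,  1.59877382e-02,
        3.43677505e-05,  3.46155889e-05]), 'position': array([164.56665048, 524.81822266, 404.07528305]), 'orientation': array([[ 9.54196119e-01, -3.42692332e-04,  2.99181632e-01],
       [-2.99181828e-01, -1.05530421e-03,  9.54195536e-01],
       [-1.12678565e-05, -9.99999384e-01, -1.10949450e-03]]), 'contact_force': array([ 0.37445281, -0.74964805,  0.75586236]), 'wrist_torque': array([ 0.00400321, -0.04535384, -0.02977603]), 'finger_gap': 84.98538144500077} 154.70000000000002
```

View pics/scene0.png

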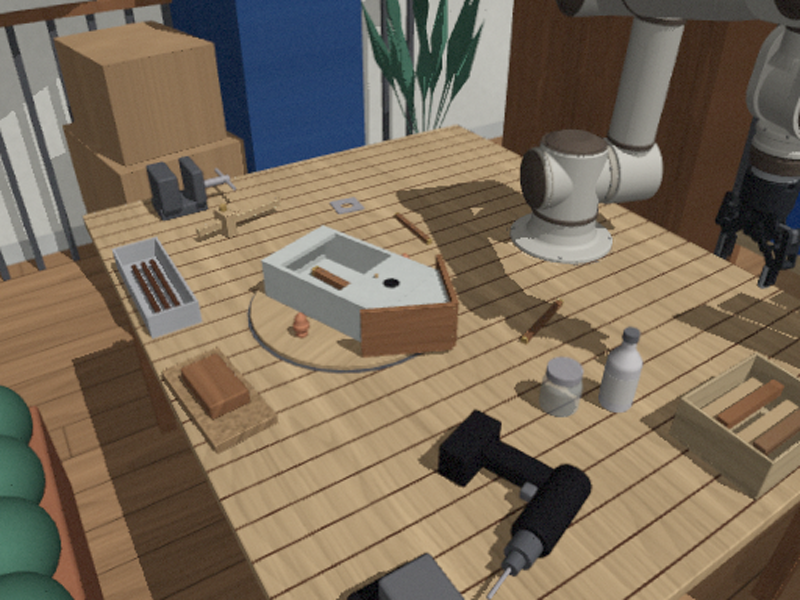

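View pics/top0.png

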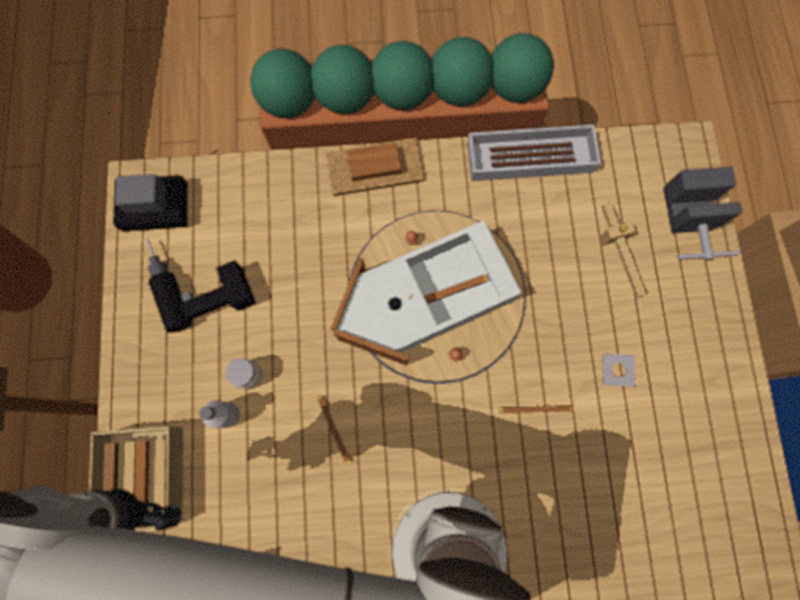

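The scene view shows the white birdhouse with its roof end toward the camera and the stick visible through the opening. In the top view (800 px scale) the stick runs from (427,298) to (487,280), the roof is on the left, and the finials are at (411,237) and (457,353).

```bash
python3 - <<'E'
from h import *
import pickle
top=pickle.load(open("top0.pkl","rb")); 
for z in(0,):
    for n,u,v in(("finA",411,237),("finB",457,353)): print(n,onz(top,u/1.5625,v/1.5625,12))
im=top["pixels"][130:240,205:345]; a=cv2.resize(im,(770,605-5),interpolation=cv2.INTER_CUBIC)
cv2.imwrite("pics/topc.png",a)
sc=pickle.load(open("scene0.pkl","rb")); cv2.imwrite("pics/scc.png",cv2.resize(sc["pixels"][135:235,150:300],(795,530),interpolation=cv2.INTER_CUBIC))
hsv=cv2.cvtColor(top["pixels"],cv2.COLOR_BGR2HSV)
m=((hsv[...,0]<20)&(hsv[...,1]>110)&(hsv[...,2]>50)).astype(np.uint8); w=np.zeros_like(m); w[172:197,268:317]=m[172:197,268:317]
c=max(cv2.findContours(w,0,1)[0],key=cv2.contourArea); r=cv2.minAreaRect(c); print(r, cv2.boxPoints(r))
for p in cv2.boxPoints(r): print(onz(top,*p,40))
E
```

```text
finA [695.04567201  24.98871023  12.        ]
finB [414.78148669 -56.28319233  12.        ]
((291.7731628417969, 184.24143981933594), (4.346010208129883, 41.08955383300781), 69.775146484375) [[271.7439  189.30484]
 [310.3     175.09998]
 [311.80243 179.17804]
 [273.24634 193.3829 ]]
[544.99342886   6.75545874  40.        ]
[ 586.14427302 -133.4042788    40.        ]
[ 570.9324503  -137.09310754   40.        ]
[530.02378471   2.75247952  40.        ]
```

View pics/topc.png

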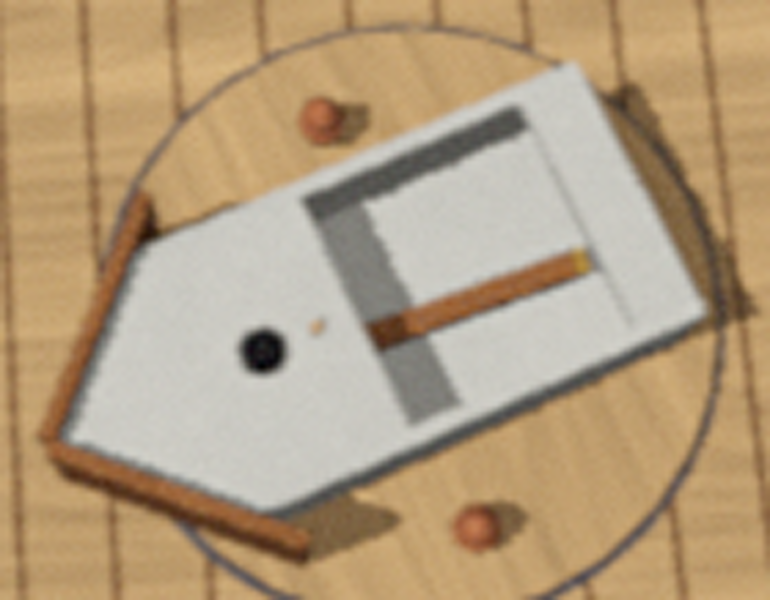

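View pics/scc.png

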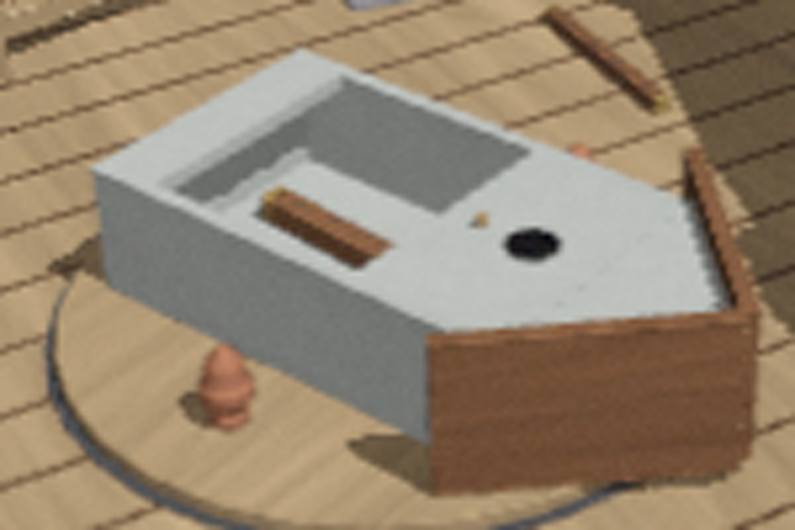

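The top crop shows the opening corners at (305,200), (412,422), (520,107) and (632,325). The stick's brass floor end is at about (590,260). The scene crop also shows the brass floor end, seen under the rail at (262..278, 187..205), so I can measure that end directly.

```bash
cat >> h.py <<'E'
import pickle
def tp(U,V): return (U+.5)/5.5-.5+205,(V+.5)/(600/110)-.5+130
def sp(U,V): return (U+.5)/5.3-.5+150,(V+.5)/5.3-.5+135
E
python3 - <<'E'
from h import *
top=pickle.load(open("top0.pkl","rb")); sc=pickle.load(open("scene0.pkl","rb"))
H=np.array([[45,80],[45,-80],[-107,80],[-107,-80],[0,0]],float)
# which side is +y: world of corners
P=np.array([onz(top,*tp(*q),96)[:2] for q in((305,200),(412,422),(520,107),(632,325))])
print(P)
# house y = z x x ; roof dir
fx=P[:2].mean(0)-P[2:].mean(0); fx/=np.linalg.norm(fx); fy=np.array([-fx[1],fx[0]]); print("fx",fx,"side",(P[0]-P[1])@fy)
s=np.sign((P[0]-P[1])@fy); L=np.array([[45,80*s],[45,-80*s],[-107,80*s],[-107,-80*s]])
z=L[:,0]+1j*L[:,1]; w=P[:,0]+1j*P[:,1]; zc,wc=z-z.mean(),w-w.mean(); k=(np.conj(zc)@wc)/(np.conj(zc)@zc)
th=np.angle(k); o=w.mean()-np.exp(1j*th)*z.mean(); print("scale",abs(k),"th",th,np.degrees(th),"o",o)
print("resid",np.abs(o+np.exp(1j*th)*z-w))
def toH(p): q=(p[0]+1j*p[1]-o)*np.exp(-1j*th); return q.real.round(1),q.imag.round(1)
for n,q in(("fl a",(262,205)),("fl b",(278,187)),("roof a",(360,268)),("roof b",(392,243))): print("scene",n,toH(onz(sc,*sp(*q),40)))
for n,q in(("fl1",(585,248)),("fl2",(594,270)),("roof1",(368,322)),("roof2",(383,350))): print("top",n,toH(onz(top,*tp(*q),40)))
for n,q in(("F",(-107,0,96)),("R",(45,0,96)),("peg",(70,0,96)),("ridge",(250,0,112))):
    w_=o+np.exp(1j*th)*(q[0]); X=[w_.real,w_.imag,q[2]]
    u=proj(top,X)[0]; v=proj(sc,X)[0]; print(n,X,(u-[205,130])*5.5,(v-[150,135])*5.3)
E
```

```text
[[ 614.90380269   42.89863069]
 [ 470.31733346  -10.42813742]
 [ 665.5992558   -95.36148619]
 [ 520.4407902  -149.15547242]]
fx [-0.34203129  0.93968856] side -154.10567487892862
scale 0.9673745360132637 th 1.9225200186897045 110.15228310033221 o (557.1352844604709-23.909428039475635j)
resid [3.51305518 3.97401266 3.7847613  3.16700164]
scene fl a (np.float64(-99.8), np.float64(0.2))
scene fl b (np.float64(-106.3), np.float64(21.2))
scene roof a (np.float64(-6.6), np.float64(-14.8))
scene roof b (np.float64(-9.1), np.float64(16.6))
top fl1 (np.float64(-115.0), np.float64(11.3))
top fl2 (np.float64(-113.7), np.float64(26.9))
top roof1 (np.float64(32.7), np.float64(-1.7))
top roof2 (np.float64(31.8), np.float64(18.9))
F [np.float64(593.9985485042995), np.float64(-124.35891665955259), 96] [576.29308289 212.4233462 ] [244.0778686  120.15782655]
R [np.float64(541.6320425728794), np.float64(18.335683997005326), 96] [352.27926768 311.76134935] [439.03573575 203.0462975 ]
peg [np.float64(533.0191304131063), np.float64(41.805190683939195), 96] [314.92757653 328.32528546] [473.49509887 217.6993431 ]
ridge [np.float64(471.0061628627403), np.float64(210.78563882986302), 112] [ 38.54916212 444.86998884] [745.47973148 307.43235648]
```

Call:
{"name": "send_rows", "arguments": {"rows": [[[1,50,-76,0,0,0,-7],[1,100,-152,0,0,0,-14],[1,150,-229,0,0,0,-21],[1,200,-305,0,0,0,-28],[1,250,-381,0,0,0,-35],[1,300,-457,0,0,0,-42],[1,350,-534,0,0,0,-49],[1,399,-610,0,0,0,-56.4]]]}}

```text
clock: 1.1
position: [439.3, 104.6, 404.0]
orientation: [[0.275, -0.001, 0.961], [-0.961, -0.0, 0.275], [-0.0, -1.0, -0.001]]
contact_force: [1.0, 1.0, -0.3]
finger_gap: 85.4
```

Call:
{"name": "send_rows", "arguments": {"rows": [[[0.7,0,0,0,0,0,0],[0.7,0,0,0,0,0,0]]]}}

```text
clock: 1.35
position: [439.2, 104.5, 403.7]
orientation: [[0.275, -0.002, 0.962], [-0.962, -0.0, 0.275], [-0.0, -1.0, -0.002]]
contact_force: [-0.6, 0.6, -0.3]
finger_gap: 59.8
```

```bash
python3 - <<'E'
from h import *
s=read_state(); print(s["clock"],s["position"],s["orientation"].round(3),s["contact_force"],s["finger_gap"],s["joint_pos"])
E
```

```text
1.35 [439.19751689 104.49809266 403.6760916 ] [[ 0.275 -0.002  0.962]
 [-0.962 -0.     0.275]
 [-0.    -1.    -0.002]] [-0.57019086  0.63856945 -0.32778926] 59.8241991561295 [ 2.33505896e-01 -1.46470478e-01 -5.37606600e-02  1.66530194e+00
  3.25786002e-04  1.52623146e+00]
```

Call:
{"name": "send_rows", "arguments": {"rows": [[[0.7,31,-48,0,0,0,0],[0.7,62,-95,0,0,0,0],[0.7,93,-143,0,0,0,0],[0.7,124,-190,0,0,0,0],[0.7,124,-190,-40,0,0,0],[0.7,124,-190,-80,0,0,0],[0.7,124,-190,-104,0,0,0],[0.7,124,-190,-104,0,0,0]]]}}

```text
clock: 2.35
position: [562.7, -83.5, 297.9]
orientation: [[0.278, -0.005, 0.961], [-0.961, 0.001, 0.278], [-0.002, -1.0, -0.005]]
contact_force: [0.5, 0.3, 0.5]
finger_gap: 59.4
```

```bash
python3 - <<'E'
from h import *
s=read_state(); print(s["position"],s["contact_force"])
for n in("scene","top"):
    im=get_image(n); pickle.dump(im,open(n+"1.pkl","wb"))
    g=im["pixels"]; c=g[100:240,140:320] if n=="scene" else g[130:240,205:345]
    cv2.imwrite(n+"1.png",c) if 0 else None
    globals()[n]=cv2.resize(c,(400,300),interpolation=cv2.INTER_CUBIC)
cv2.imwrite("pics/b1.png",np.hstack([scene,top]))
E
```

```text
[562.73256787 -83.51058276 297.92241401] [0.4992241  0.30684682 0.45174252]
```

View pics/b1.png

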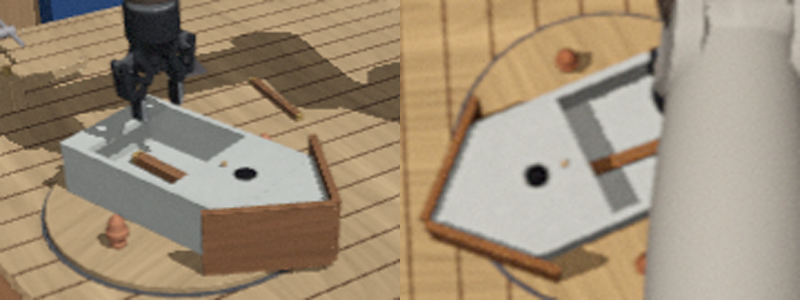

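The fingers sit over the opening, straddling the stick's line (scene half: tips at (140,115) and (178,100), stick below at about (155,165)). I'll descend slowly.

Call:
{"name": "send_rows", "arguments": {"rows": [[[0.7,1,-2,-20,0,0,0],[0.7,1,-2,-40,0,0,0],[0.7,1,-2,-55,0,0,0],[0.7,1,-2,-70,0,0,0],[0.7,1,-2,-80,0,0,0],[0.7,1,-2,-90,0,0,0],[0.7,1,-2,-97,0,0,0],[0.7,1,-2,-97,0,0,0]]]}}

```text
clock: 3.45
position: [564.2, -86.2, 203.3]
orientation: [[0.277, -0.002, 0.961], [-0.961, -0.0, 0.277], [-0.0, -1.0, -0.002]]
contact_force: [-0.5, 0.3, -0.9]
finger_gap: 59.9
```

```bash
python3 - <<'E'
from h import *
s=read_state(); print(s["position"],s["contact_force"],s["wrist_torque"])
im=get_image("scene"); cv2.imwrite("pics/b2.png",cv2.resize(im["pixels"][100:240,140:320],(770,600),interpolation=cv2.INTER_CUBIC))
E
```

```text
[564.22632158 -86.1543112  203.31403344] [-0.53452601  0.32910178 -0.91680874] [ 0.01341992 -0.01423074  0.02661475]
```

View pics/b2.png

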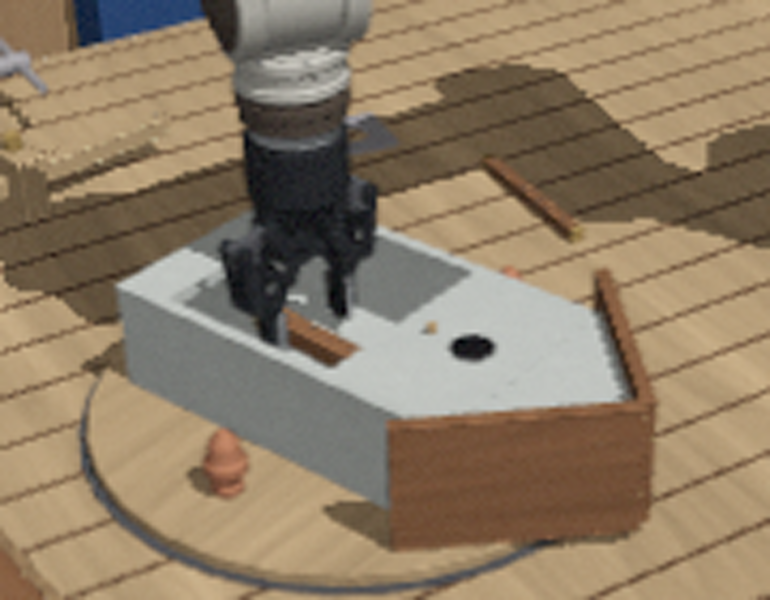

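The fingers are inside the opening, one on each side of the stick (stick at (320,335), fingers at (275,330) and (340,300)). Closing now.

Call:
{"name": "send_rows", "arguments": {"rows": [[[0.4,0,0,-4,0,0,0],[0,0,0,-4,0,0,0],[0,0,0,-4,0,0,0],[0,0,0,-4,0,0,0],[0,0,0,-4,0,0,0],[0,0,0,-4,0,0,0]]], "squeeze": 45}}

```text
clock: 4.25
position: [564.4, -86.2, 200.0]
orientation: [[0.277, -0.001, 0.961], [-0.961, -0.0, 0.277], [-0.0, -1.0, -0.001]]
contact_force: [-1.0, -0.1, 2.7]
finger_gap: 16.5
```

Call:
{"name": "send_rows", "arguments": {"rows": [[[0,0,0,4,0,0,0],[0,0,0,8,0,0,0],[0,-1.5,5,8,0,0,0],[0,-3,10,8,0,0,0],[0,-5,15,8,0,0,0],[0,-5,15,8,0,0,0]]]}}

```text
clock: 5.0
position: [559.2, -70.7, 207.9]
orientation: [[0.277, -0.001, 0.961], [-0.961, -0.0, 0.277], [-0.0, -1.0, -0.001]]
contact_force: [0.0, -0.2, -0.6]
finger_gap: 17.0
```

```bash
python3 - <<'E'
from h import *
s=read_state(); print(s["position"],s["contact_force"],s["wrist_torque"],s["finger_gap"])
im=get_image("scene"); t=get_image("top"); f=lambda g:cv2.resize(g,(400,400),interpolation=cv2.INTER_CUBIC)
cv2.imwrite("pics/b3.png",np.hstack([f(im["pixels"][140:220,160:240]),f(t["pixels"][140:220,255:335])]))
E
```

```text
[559.23206701 -70.7063727  207.93763318] [ 0.02374792 -0.19136654 -0.63875897] [-0.03737401 -0.00522109 -0.04222202] 16.986155008180667
```

View pics/b3.png

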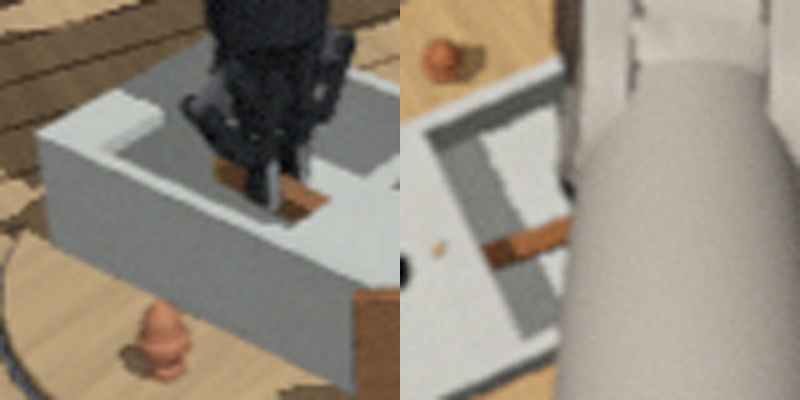

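The stick is lifted and its brass floor end is visible at left (215-222, 157-178), forward of the rail edge, which runs (105,150) to (165,115). Next I'll work out its clearance from the rail.

```bash
python3 - <<'E'
from h import *
sc=pickle.load(open("scene0.pkl","rb")); th=np.radians(110.15); o=557.1-23.9j
def toH(p): q=(p[0]+1j*p[1]-o)*np.exp(-1j*th); return round(q.real,1),round(q.imag,1)
g=lambda U,V:((U+.5)/5-.5+160,(V+.5)/5-.5+140)
for q in((216,160),(216,178),(222,157)): print([ (z,toH(onz(sc,*g(*q),z))) for z in(30,48)])
for q in((105,150),(165,115)): print("rail edge",toH(onz(sc,*g(*q),96)))
for q in((165,185),(345,80)): print("rail edge old",toH(onz(sc,*sp(*q),96)))
E
```

```text
[(30, (np.float64(-108.5), np.float64(26.1))), (48, (np.float64(-87.9), np.float64(6.1)))]
[(30, (np.float64(-93.4), np.float64(10.1))), (48, (np.float64(-73.2), np.float64(-9.6)))]
[(30, (np.float64(-107.9), np.float64(31.3))), (48, (np.float64(-87.3), np.float64(11.1)))]
rail edge (np.float64(-94.7), np.float64(-80.1))
rail edge (np.float64(-94.5), np.float64(-28.4))
rail edge old (np.float64(-94.8), np.float64(-79.5))
rail edge old (np.float64(-94.3), np.float64(74.1))
```

Call:
{"name": "send_rows", "arguments": {"rows": [[[0,-2,6.9,6,-2.4,-0.7,0],[0,-4,14,12,-4.8,-1.4,0],[0,-6.2,21.5,19,-7.2,-2.1,0],[0,-8.4,29.3,26,-9.6,-2.8,0],[0,-8.4,29.3,26,-9.6,-2.8,0]]]}}

```text
clock: 5.72
position: [551.1, -41.4, 234.6]
orientation: [[0.273, 0.049, 0.961], [-0.946, -0.167, 0.278], [0.174, -0.985, 0.001]]
contact_force: [0.6, -0.6, -1.6]
finger_gap: 17.1
```

Call:
{"name": "send_rows", "arguments": {"rows": [[[0,-2.4,8.2,6,-2.4,-0.7,0],[0,-4.7,16.3,11,-4.8,-1.4,0],[0,-7.2,25,16,-7.2,-2.1,0],[0,-9.7,33.7,20,-9.6,-2.8,0],[0,-9.7,33.7,20,-9.6,-2.8,0]]]}}

```text
clock: 6.35
position: [541.4, -7.5, 254.4]
orientation: [[0.261, 0.096, 0.96], [-0.903, -0.327, 0.279], [0.341, -0.94, 0.001]]
contact_force: [-0.5, 0.5, -0.7]
finger_gap: 16.8
```

```bash
python3 - <<'E'
from h import *
s=read_state(); print(s["position"],s["contact_force"],s["wrist_torque"],s["finger_gap"],s["joint_pos"])
im=get_image("scene"); cv2.imwrite("pics/b4.png",cv2.resize(im["pixels"][100:240,140:320],(770,600),interpolation=cv2.INTER_CUBIC))
E
```

```text
[541.42162887  -7.5457793  254.41989822] [-0.5428318   0.47177891 -0.69577784] [0.33489838 0.13061788 0.01749334] 16.777306938999015 [ 0.05456556  0.01236516 -0.20559816  1.26988061 -0.33853384  1.32913492]
```

View pics/b4.png

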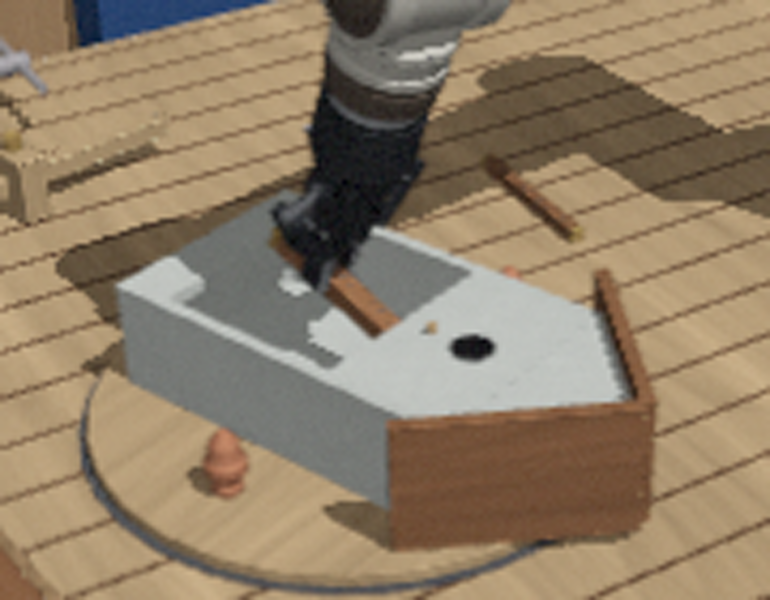

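Call:
{"name": "send_rows", "arguments": {"rows": [[[0,1,-3.5,-1.5,1,0.3,0],[0,2,-7,-3,1.9,0.55,0],[0,2,-7,-3,1.9,0.55,0]]]}}

```text
clock: 6.78
position: [543.5, -15.5, 250.9]
orientation: [[0.264, 0.086, 0.961], [-0.914, -0.295, 0.277], [0.307, -0.952, 0.001]]
contact_force: [0.2, -0.3, 0.5]
finger_gap: 16.9
```

```bash
python3 - <<'E'
from h import *
s=read_state(); print(s["position"],s["contact_force"],s["wrist_torque"],s["finger_gap"],s["orientation"][:,1])
E
```

```text
[543.50906289 -15.51559021 250.90442782] [ 0.22448067 -0.28072048  0.45455182] [ 0.3249548   0.08030074 -0.01569157] 16.89183834959346 [ 0.08567251 -0.29510919 -0.95161483]
```

Call:
{"name": "send_rows", "arguments": {"rows": [[[0,3.3,-11.4,3.9,0,0,0],[0,6.6,-22.9,7.7,0,0,0],[0,9.9,-34.3,11.6,0,0,0],[0,13.2,-45.7,15.5,0,0,0],[0,13.2,-45.7,15.5,0,0,0]]]}}

```text
clock: 7.4
position: [557.0, -62.1, 266.8]
orientation: [[0.262, 0.086, 0.961], [-0.915, -0.295, 0.276], [0.308, -0.952, 0.001]]
contact_force: [-0.6, -0.2, -0.8]
finger_gap: 16.5
```

```bash
python3 - <<'E'
from h import *
s=read_state(); print(s["position"],s["contact_force"],s["wrist_torque"],s["finger_gap"],s["orientation"][:,1])
E
```

```text
[556.96995785 -62.1336749  266.84129045] [-0.61559798 -0.21197829 -0.82250841] [ 0.22756512  0.09377985 -0.00752479] 16.54319761835705 [ 0.08599922 -0.29526417 -0.95153728]
```

Call:
{"name": "send_rows", "arguments": {"rows": [[[0,3.7,-12.8,4.3,0,0,0],[0,7.4,-25.6,8.6,0,0,0],[0,11,-38.4,13,0,0,0],[0,14.7,-51.2,17.3,0,0,0],[0,18.4,-64,21.6,0,0,0],[0,18.4,-64,21.6,0,0,0]]]}}

```text
clock: 8.15
position: [575.6, -127.1, 288.7]
orientation: [[0.261, 0.086, 0.961], [-0.915, -0.296, 0.275], [0.308, -0.951, 0.002]]
contact_force: [-0.2, -0.3, -0.8]
finger_gap: 17.1
```

```bash
python3 - <<'E'
from h import *
s=read_state(); print(s["position"],s["contact_force"],s["wrist_torque"],s["finger_gap"])
im=get_image("scene"); cv2.imwrite("pics/b5.png",cv2.resize(im["pixels"][100:240,140:320],(770,600),interpolation=cv2.INTER_CUBIC))
E
```

```text
[ 575.57870835 -127.14114722  288.74245307] [-0.24824084 -0.25827234 -0.78021388] [ 0.32375419  0.07603975 -0.03752248] 17.091931360303853
```

View pics/b5.png

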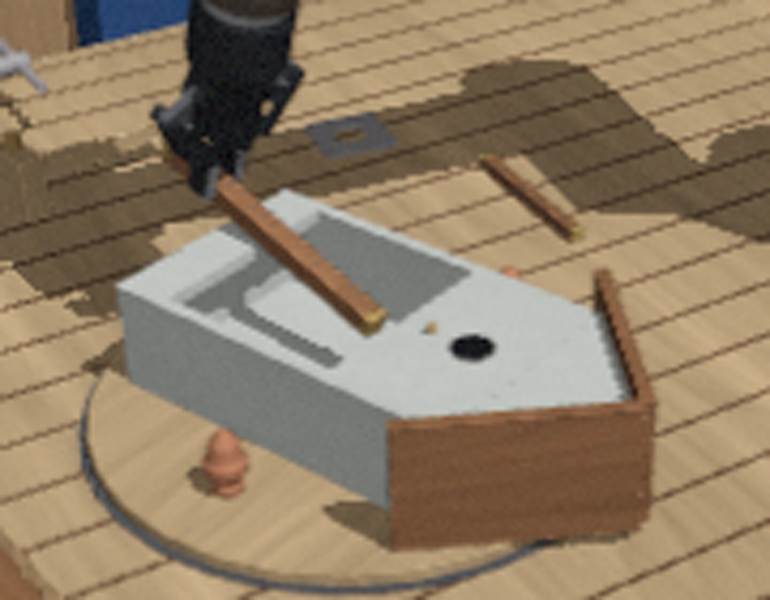

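The stick's roof end is out of the opening (brass tip at (372,320)) and nothing is touching. Lifting straight up, then levelling.

Call:
{"name": "send_rows", "arguments": {"rows": [[[0,0,0,20,0,0,0],[0,0,0,45,0,0,0],[0,0,0,70,0,0,0],[0,0,0,95,0,0,0],[0,0,0,115,4,1.2,0],[0,0,0,130,9,2.6,0],[0,0,0,140,13,3.8,0],[0,0,0,140,17,5,0]]]}}

```text
clock: 9.2
position: [575.4, -126.1, 429.3]
orientation: [[0.276, 0.0, 0.961], [-0.961, -0.001, 0.276], [0.001, -1.0, -0.0]]
contact_force: [-0.8, 0.1, -0.4]
finger_gap: 16.9
```

Call:
{"name": "send_rows", "arguments": {"rows": [[[0,0,0,0,0,0,0],[0,0,0,0,0,0,0],[0,0,0,0,0,0,0],[0,0,0,0,0,0,0],[0,0,0,0,0,0,0],[0,0,0,0,0,0,0]]]}}

```text
clock: 9.95
position: [575.4, -126.1, 429.3]
orientation: [[0.276, 0.0, 0.961], [-0.961, -0.001, 0.276], [0.002, -1.0, 0.0]]
contact_force: [-0.3, -0.3, 0.5]
finger_gap: 16.7
```

```bash
python3 - <<'E'
from h import *
s=read_state(); print(s["clock"],s["position"],s["qd"].round(4),s["contact_force"],s["wrist_torque"],s["finger_gap"])
im=get_image("scene"); t=get_image("top"); f=lambda g,w:cv2.resize(g,(w,400),interpolation=cv2.INTER_CUBIC)
cv2.imwrite("pics/b6.png",np.hstack([f(im["pixels"][60:240,140:320],400),f(t["pixels"][120:260,200:340],400)]))
t0=pickle.load(open("top0.pkl","rb"))["pixels"].astype(int); d=np.abs(t["pixels"].astype(int)-t0).max(2)
for n,(u,v) in dict(finA=(411,237),finB=(457,353)).items():
    u,v=int(u/1.5625),int(v/1.5625); print(n,d[v-5:v+6,u-5:u+6].mean())
E
```

```text
9.95 [ 575.38775499 -126.13107774  429.32945359] [ 0.0005 -0.0002  0.0012  0.0004  0.0009  0.0002] [-0.30395139 -0.2814201   0.51562811] [-0.0506597  -0.04635147 -0.01463993] 16.663417513705088
finA 6.7190082644628095
finB 6.537190082644628
```

View pics/b6.png

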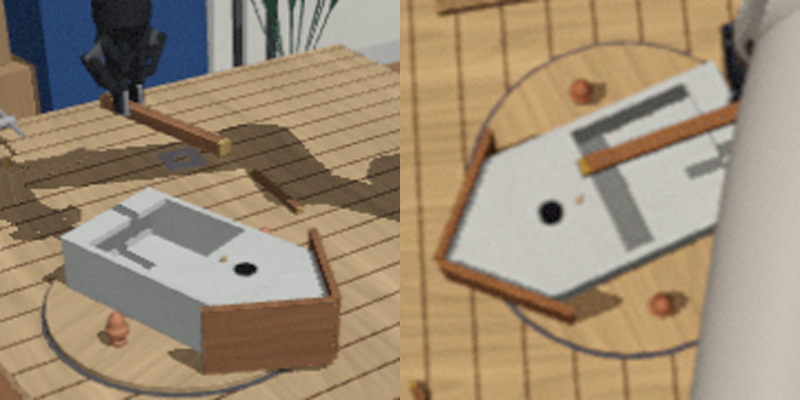

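The stick is level and held well above the house, and the finials are where they started. I'll shift about 40 mm toward the house centre so the stick is fully over it.

Call:
{"name": "send_rows", "arguments": {"rows": [[[0,-4,12,0,0,0,0],[0,-8,24,5,0,0,0],[0,-13,37,10,0,0,0],[0,-13,37,10,0,0,0],[0,-13,37,10,0,0,0],[0,-13,37,10,0,0,0],[0,-13,37,10,0,0,0],[0,-13,37,10,0,0,0]]]}}

```text
clock: 11.05
position: [562.5, -89.4, 439.2]
orientation: [[0.275, 0.0, 0.961], [-0.961, -0.001, 0.275], [0.001, -1.0, -0.0]]
contact_force: [0.9, -0.6, -1.4]
finger_gap: 16.7
```

```bash
python3 - <<'E'
from h import *
s=read_state(); print(s["clock"],s["position"],abs(s["qd"]).max(),s["finger_gap"],s["contact_force"])
print(hand_in())
E
```

```text
11.05 [562.46820993 -89.35374638 439.17663071] 0.0020952048173969373 16.68662154962889 [ 0.85617148 -0.59698917 -1.38592766]
the job is handed in; nothing more can be done
None
```

The stick is out of the birdhouse, and I handed the job in at 11.05 s with the gripper still holding it over the house. I gripped it through the opening, lifted it 8 mm and slid it about 16 mm toward the roof end. Then I tilted its floor end up about 20° and drew it out along its axis, and lifted and levelled it.

**Last checks:**
- **Clearance:** by my estimate from the arm position, the underside of the stick is at about z = 260 mm. The roof's highest point is 112 mm.
- **Grip and motion:** the arm was still, with joint speeds at or below 0.002 rad/s. The finger gap was steady at 16.7 mm.
- **Force:** every contact-force reading I saw stayed under about 3 N.
- **Finials:** both were where they started in the last top view.

**Not settled:**
- **Floor-end position:** the two views disagreed by about 10 mm on the stick's floor end before the slide. No contact force showed during the slide, so the clearance was enough.
- **Wrist torque:** I read about 0.35 N m while the stick was tilted and did not identify the cause. It stayed at 0.25–0.33 N m as the stick came out and was gone once it was level, so I took it to be the gripper's own weight and not contact.
- **Finger gap:** it read about 1.3 mm less than the stick's 18 mm width throughout. I did not look into why.
- **Other objects:** I did not compare the drill, glue, screws, gauge or guard plate with the first pictures. The arm passed above them.

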